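# Load the spacers into the twin clamp and set its thumbscrew a quarter turn off its seat

### The arm

A 7-joint arm with a two-finger parallel gripper is mounted at the origin on a cart in front of the work surface, level with it; the furniture and walls round the work are solid. World frame = base frame: x ahead of the robot, y to its left, z up, the work surface at z = 0. Lengths are in mm, angles in rad, forces in N, time in s.
With the tool pointing down it reaches from about 350 to 900 mm from the base axis. Payload 19.9 kg.
Tool frame: the origin (TCP) lies at the very end of the fingers, on their centre line; the grasp point (between the pads) lies grip_depth behind it (grip_depth is the distance from the TCP to the grasp point, in mm); z points along the fingers, y is the line along which they close (so a half turn about z gives the same grasp; the last joint's range is limited). The gripper opens to 94 mm and grips with 3 to 60 N. Pads are 16 mm wide; open, the fingers measure 119 mm over their backs; the gripper's body (75 mm by 177 mm) begins 78 mm behind the grasp point.
Start: joints at [1.161, 0.417, -0.01, 1.614, 0.005, 1.111, -0.053], TCP at [224.719, -583.181, 205.425] pointing down, gripper open.
Joint ranges: [-2.81, 2.81], [-0.39, 2.02], [-1.27, 1.25], [0.06, 2.57], [-1.19, 4.33], [0.19, 2], [-2.82, 2.82]. Speed limits (rad/s): [1.89, 1.89, 2.39, 2.39, 3.01, 3.01, 3.01].

### API

Orientations are given as a unit quaternion [w, x, y, z].
In Python, from workcell import move_ptp, move_straight, move_joints, set_gripper, dwell, ik, observe, snapshot, camera_model, MotionError, sign_off, find_in, mark_of, grip_depth gives the robot as it stands. Calls block until the motion is done:
- move_ptp(position, orientation): joint-space move of the TCP to a pose.
- move_straight(position, rot=None, max_speed=150): straight line of the TCP; rot=None keeps the orientation; max_speed is the mean speed in mm/s.
- move_joints(angles): joint-space move.
- set_gripper(opening, newtons=None): finger opening in mm; newtons is the grip in N (None keeps the last); returns when the fingers have stopped.
- dwell(seconds).
- ik(position, orientation): joint angles nearest the present ones, or None.
- observe(): the state.
- snapshot(name): name is "scene" or "top" or "wrist"; returns the picture (400x640x3 uint8, blue, green, red); there is no depth.
- camera_model(name): a dict with "intrinsics" (3x3 intrinsics, pixels), "extrinsics" (4x4, takes a point from world to camera coordinates); the wrist camera has in their place "hand_eye" (4x4, takes a point from camera to tool coordinates, whose origin is the TCP and whose axes are the flange's). Camera axes: x right, y down, z forward; pixel columns grow to the right and rows downward; lengths in mm; the calibration is good to about 2 mm. The wrist camera is an equidistant fisheye: a pixel r from the principal point sees the ray r / f radians off the axis. A picture is of the moment at which its call begins: read the wrist's pose just before it. camera_model takes no time and is no camera call.
A pose or a line that the arm cannot do raises MotionError and nothing moves.
- sign_off(): hands the job in; it is judged then, once.
Trained networks look in the newest picture that a camera, given by its name, has taken for a name from the list of things; names that differ only in an ending like _2 or _b are one class to them, and where a whole thing is asked for, a point or a joint stands for the part that bears it (a point fixed in the world has none). Each returns a list of dicts, best first, with "score" (0 to 1); they miss things now and then, are a little off and sometimes report something else, mostly with a low value. They report only what shows in the picture. A call takes as long as a camera call.
- find_in(thing, camera): "location" ([x, y, z] in mm, in the coordinates of the camera as it stood for that picture, good to about 4 mm: the middle of the surface that is visible of it).
- mark_of(thing, camera): "location" ([x, y, z] in mm, in the coordinates of the camera as it stood for that picture, good to about 4 mm: a listed point, or the origin of a listed thing).
The state is a dict: "t": time; "joint_pos": joint angles; "joint_velocities": joint speeds; "joint_torque": joint torques, N m; "tcp_pos": TCP position; "ee_rot": TCP orientation; "force": force on the tool from outside, world axes, zero at the start; "moment": the same for the moment, N m; "width": finger opening in mm; "gripper_force": force on a finger pad.
Only numpy, scipy, OpenCV 4.12 (cv2) and the standard library are available. Lean on these libraries where they do the work, as an engineer would, in place of code of your own. Each camera call takes 0.05 s, during which the arm holds its last target. There are 200 camera calls.

### The job

Two loose brass spacers of different length belong in the grey clamp fixture: lay each lengthwise and flat in the empty slot of the row that already holds a spacer of its own length. Then turn the black thumbscrew clockwise until it seats fully, and back it off a quarter turn so that the spacers keep a little play. Finish while still gripping the thumbscrew at that setting, and leave the other things on the bench where they are.

Things in the scene. Friction and masses are not known exactly. Their poses are not given: they have to be found in the camera images.
- jig: grey clamp fixture fixed to the bench, plate 116 (x) x 166 (y) x 10 mm, origin under its centre, place and yaw vary. Thumbscrew in the middle; a row of two slots along x at either side: short row on +y, long row on -y. In each row the +x slot holds a spacer fixed to the fixture, the -x slot is empty. Slots have 5 mm high walls at the ends and outside, and inside a 5 mm high sliding jaw
- short_slot (a point): centre of the floor of the empty short slot, 10 mm above the bench, 64 mm from the thumbscrew's axis; axes as the fixture's. Slot 29 mm long in x; outer wall 7.8 mm away in +y; jaw on the other side, 7.8 mm away with the thumbscrew seated, 2 mm more per rad of unscrewing (about 12 mm at the start)
- long_slot (a point): centre of the floor of the empty long slot, 10 mm above the bench, 64 mm from the thumbscrew's axis; axes as the fixture's. Slot 43 mm long in x; outer wall 7.8 mm away in -y; jaw on the other side, 7.8 mm away with the thumbscrew seated, 2 mm more per rad of unscrewing (about 12 mm at the start)
- short_spacer: loose square brass spacer, 24 x 14 x 14 mm, about 40 g, long axis x, origin at its centre; at the start it lies flat on the bench between the robot and the fixture, left or right of the long one
- long_spacer: loose square brass spacer, 38 x 14 x 14 mm, about 60 g, long axis x, origin at its centre; otherwise as the short one
- thumbscrew (a joint): angle of the thumbscrew in rad: 0 = seated against a hard stop, grows as it is unscrewed (counter-clockwise from above); starts at 1.9 to 2.5, a quarter turn off is 1.571; ends at 3.0. It turns against about 0.06 N m of friction and stays where it is left. It does not rise or sink.
- thumbscrew_grip (a point): middle of the thumbscrew's black wing, on its vertical axis, 50 mm above the bench; turns with the wing. Wing: flat bar 38 mm along its own x, 12 mm thick along its own y (grip across this), 38 to 62 mm above the bench; below it a 22 mm collar and, up to 30 mm, a 34 mm boss. At joint 0 the wing lies along the fixture's x. Loaded spacers reach up to 24 mm
- multimeter: bystander: multimeter lying at the right, 150 x 74 x 45 mm, origin at the centre of its underside
- hex_key_stand: bystander: black stand with hex keys at the far left, 29 x 60 x 81 mm, origin under its centre
- solder_spool: bystander: small spool standing at the right, 58 mm across, 40 mm high, origin under its centre
- marker_blue: bystander: white marker with blue cap lying at the front left, 126 mm long, 18 mm thick
- side_cutter: bystander: teal-handled side cutter lying at the far left, 132 x 40 x 10 mm

How it is judged:
By the outcome, as a careful person would: the job done as asked, in the order asked, and still so for the second after the job is handed in, while the arm keeps its last pose, push and grip.
It also fails if it takes over 64 s, if anything falls off the work surface, if the arm or the gripper's body presses on something with over 40 N, if the wrist force passes 120 N, or if a joint passes its speed limit or range.

## Working session

There is one attempt and no reset: what is moved stays moved. The work goes in short steps, each a Python script; the robot and the scene stay as the last script left them, time stands still between calls to the robot, and variables do not carry over. Pictures are saved under pics/ and viewed, at most 10 in all, crops included, and the job is handed in when it is done.

```bash
mkdir -p pics; ls; cat > h.py <<'E'
import numpy as np, cv2
from workcell import *
def w(cam,p):
    T=np.array(camera_model(cam)["extrinsics"]); return (np.linalg.inv(T)@np.r_[p,1])[:3]
E
python3 - <<'E'
from h import *
for c in ("top","scene"):
    cv2.imwrite(f"pics/{c}0.png",snapshot(c))
    for n in ("jig","short_slot","long_slot","short_spacer","long_spacer","thumbscrew_grip"):
        print(c,n,[(w(c,d["location"]).round(0).tolist(),round(d["score"],2)) for d in mark_of(n,c)[:3]])
print(grip_depth, observe()["t"],camera_model("top"),camera_model("wrist"),observe()["ee_rot"])
E
```

```text
pics
top jig [([583.0, 169.0, -2.0], 0.7), ([412.0, 301.0, 7.0], 0.27)]
top short_slot [([565.0, 233.0, 10.0], 0.6)]
top long_slot [([554.0, 111.0, 5.0], 0.81), ([579.0, 173.0, 53.0], 0.36)]
top short_spacer [([430.0, 123.0, 4.0], 0.36)]
top long_spacer [([414.0, 303.0, 6.0], 0.41)]
top thumbscrew_grip [([582.0, 173.0, 50.0], 0.4)]
scene jig [([580.0, 170.0, 0.0], 0.79)]
scene short_slot [([568.0, 238.0, 3.0], 0.85), ([555.0, 111.0, 7.0], 0.49)]
scene long_slot [([556.0, 113.0, 9.0], 0.96)]
scene short_spacer []
scene long_spacer [([418.0, 310.0, 10.0], 0.63)]
scene thumbscrew_grip [([583.0, 172.0, 54.0], 0.47), ([554.0, 111.0, 6.0], 0.17)]
18.8 0.7 {'intrinsics': array([[518.37386536,   0.        , 328.03017133],
       [  0.        , 518.37386536, 196.67874614],
       [  0.        ,   0.        ,   1.        ]]), 'extrinsics': array([[-2.98743241e-02, -9.99550951e-01,  2.32822869e-03,
         8.35416211e+01],
       [-9.79728992e-01,  2.88201268e-02, -1.98243543e-01,
         4.62075060e+02],
       [ 1.98087422e-01, -8.20342499e-03, -9.80150028e-01,
         1.58371698e+03],
       [ 0.00000000e+00,  0.00000000e+00,  0.00000000e+00,
         1.00000000e+00]])} {'intrinsics': array([[309.70691629,   0.        , 320.19951204],
       [  0.        , 309.70691629, 203.01548128],
       [  0.        ,   0.        ,   1.        ]]), 'hand_eye': array([[-1.02056719e-03, -9.71551229e-01, -2.36827295e-01,
         6.82755374e+01],
       [ 9.99999459e-01, -9.43979244e-04, -4.36784297e-04,
         1.14780421e+00],
       [ 2.00798270e-04, -2.36827613e-01,  9.71551667e-01,
        -1.78711369e+02],
       [ 0.00000000e+00,  0.00000000e+00,  0.00000000e+00,
         1.00000000e+00]])} [-3.09023217e-05  9.83139870e-01  1.82855120e-01 -2.69977204e-05]
```

View pics/top0.png

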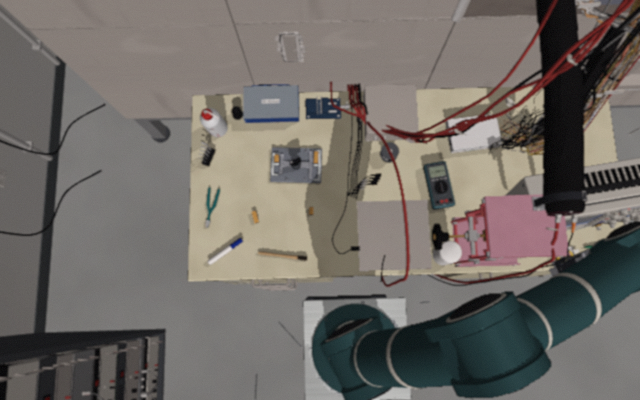

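The top view shows the fixture at px (295,163), the long spacer at (255,215) and the short one at (310,211). There is clutter on the right near the arm, so I'll check the scene view before swinging across.

View pics/scene0.png

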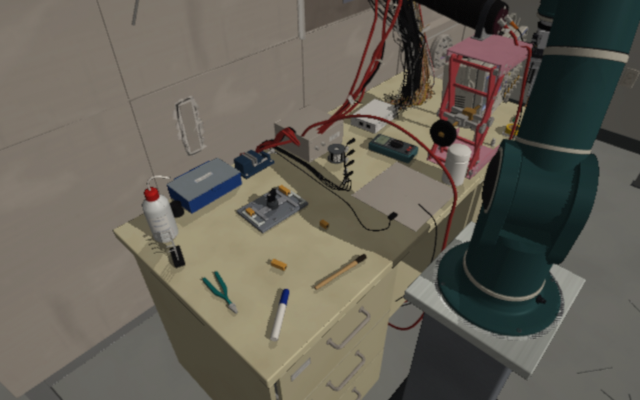

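```bash
cat >> h.py <<'E'
def q(a): return [0,float(np.cos(a/2)),float(np.sin(a/2)),0]   # tool x=(cos a,sin a), y=(sin a,-cos a), z down
from scipy.spatial.transform import Rotation as R
def wristT(o):
    r=o["ee_rot"]; T=np.eye(4); T[:3,:3]=R.from_quat([r[1],r[2],r[3],r[0]]).as_matrix(); T[:3,3]=o["tcp_pos"]
    return T@np.array(camera_model("wrist")["hand_eye"])
def ortho(img,T,cx,cy,z,half=60,s=4,yaw=0.):
    "map: right = +x', up = +y' (frame of given yaw), s px/mm, centre (cx,cy)"
    n=int(2*half*s); u=(np.arange(n)-n/2)/s
    X,Y=np.meshgrid(u,-u); c,d=np.cos(yaw),np.sin(yaw)
    P=np.stack([cx+c*X-d*Y,cy+d*X+c*Y,np.full_like(X,z)],-1)
    p=(P-T[:3,3])@T[:3,:3]; K=np.array(camera_model("wrist")["intrinsics"])
    r=np.hypot(p[...,0],p[...,1])+1e-9; th=np.arctan2(r,p[...,2])*K[0,0]
    return cv2.remap(img,(K[0,2]+th*p[...,0]/r).astype(np.float32),(K[1,2]+th*p[...,1]/r).astype(np.float32),cv2.INTER_LINEAR)
def ang(a): return (a+np.pi/2)%np.pi-np.pi/2
E
python3 - <<'E'
from h import *
print([ (p, None if (j:=ik(p,q(a))) is None else np.round(j,2).tolist()) for p,a in [([440,190,330],0),([480,200,140],0),([430,123,30],0),([582,172,60],0),([582,172,60],2.4),([582,172,60],-.8),([582,172,60],.8),([582,172,60],-2)]])
E
```

```text
[([440, 190, 330], [0.59, 0.16, -1.16, 1.76, 0.15, 1.32, -2.18]), ([480, 200, 140], [0.21, 0.42, -0.82, 1.92, 0.37, 0.96, -2.35]), ([430, 123, 30], [0.14, 0.44, -0.57, 2.16, 0.39, 0.64, -2.27]), ([582, 172, 60], [0.08, 0.62, -0.57, 1.76, 0.42, 0.88, -2.24]), ([582, 172, 60], [0.21, 0.68, -0.75, 1.75, 0.56, 0.93, 0.06]), ([582, 172, 60], [-0.97, 0.75, 0.9, 1.79, -0.71, 0.96, -2.14]), ([582, 172, 60], [0.24, 0.7, -0.8, 1.75, 0.6, 0.95, -1.57]), ([582, 172, 60], [0.41, 0.85, -1.09, 1.75, 0.85, 1.09, 1.74])]
```

The scene view shows a pink rack and red cables between the start pose and the work. I'll triangulate the rack's height and look through the wrist camera before moving.

```bash
python3 - <<'E'
from h import *
def P(c):
    m=camera_model(c); return np.array(m["intrinsics"])@np.array(m["extrinsics"])[:3]
def tri(a,b):
    X=cv2.triangulatePoints(P("top"),P("scene"),np.float64(a).reshape(2,1),np.float64(b).reshape(2,1))[:,0]; X=X[:3]/X[3]
    e=[np.abs((lambda y:y[:2]/y[2])(P(c)@np.r_[X,1])-p).max().round(1) for c,p in(("top",a),("scene",b))]; return X.round(),e
for n,a,b in [("rackTopA",(485,197),(448,48)),("rackTopB",(487,264),(498,66)),("rackTopC",(487,264),(448,48)),("rackTopD",(565,197),(460,35)),("bottle",(448,252),(459,150)),("wire bend",(405,215),(455,200)),("wire wall",(400,130),(400,125))]: print(n,*tri(a,b))
cv2.imwrite("pics/w0.png",snapshot("wrist"))
a,b=[cv2.imread(f"pics/{c}0.png") for c in("top","scene")]
cv2.imwrite("pics/m.png",np.hstack([cv2.imread("pics/w0.png")[::1,::1][:400,:400*1], cv2.resize(b[0:200,350:550],(400,400))]))
E
```

```text
rackTopA [ 388. -323.  365.] [np.float64(0.1), np.float64(0.2)]
rackTopB [ 228. -311.  362.] [np.float64(3.3), np.float64(4.9)]
rackTopC [ 275. -276.  414.] [np.float64(24.0), np.float64(36.1)]
rackTopD [ 416. -532.  330.] [np.float64(10.4), np.float64(13.3)]
bottle [ 274. -279.  111.] [np.float64(0.0), np.float64(0.1)]
wire bend [ 370. -251.  -95.] [np.float64(18.6), np.float64(39.5)]
wire wall [ 576. -193.  166.] [np.float64(19.3), np.float64(40.9)]
```

View pics/w0.png

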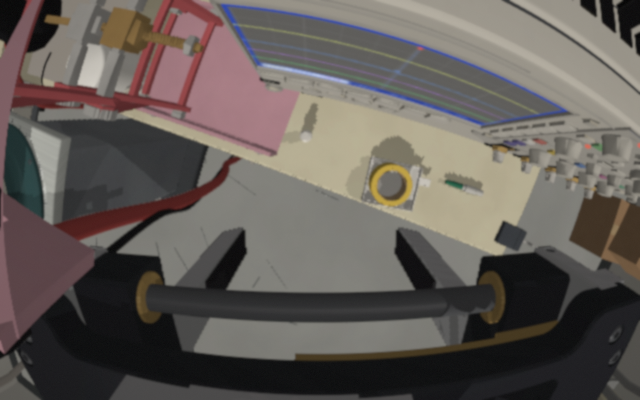

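The gripper stands just beyond the rack, whose top is at about z 365 (pink at the left edge, px (0–90,190–350)). So: swing away from the rack, raise and retract, then swing over it. First I'll check where the boom is and which waypoints work.

```bash
python3 - <<'E'
from h import *
def P(c):
    m=camera_model(c); return np.array(m["intrinsics"])@np.array(m["extrinsics"])[:3]
for a,b in [((548,207),(497,22)),((582,207),(503,8)),((582,207),(485,32))]:
    X=cv2.triangulatePoints(P("top"),P("scene"),np.float64(a).reshape(2,1),np.float64(b).reshape(2,1))[:,0]; X=X[:3]/X[3]
    print(X.round(),[(lambda y:y[:2]/y[2])(P(c)@np.r_[X,1]).round() for c in("top","scene")])
c,s=np.cos(-1.4),np.sin(-1.4)
for r,z in [(500,480),(430,480),(450,520),(600,480)]:
    print(r,z,ik([r*c,r*s,z],q(1.58-1.4-.05)))
E
```

```text
[ 341. -460.  412.] [array([549., 210.]), array([493.,  21.])]
[ 346. -531.  428.] [array([582., 206.]), array([504.,   8.])]
[ 375. -572.  341.] [array([579., 201.]), array([493.,  34.])]
500 480 [ 1.2616027   0.05767552  0.08205734  1.46315959 -0.00473074  1.62095062
 -0.09750929]
430 480 [ 1.24450389 -0.08320237  0.07651173  1.60130396  0.0063612   1.6232477
 -0.11971085]
450 520 [ 1.24695817 -0.035694    0.08117291  1.47152182  0.00292011  1.70564684
 -0.11232414]
600 480 [ 1.28281205  0.26382143  0.08947598  1.22316882 -0.02338783  1.65558667
 -0.07356951]
```

```bash
python3 - <<'E'
from h import *
j=list(observe()["joint_pos"]); j[0]=1.4; move_joints(j)
u=[1.4,-.08,0,1.6,0,1.623,-.05]; move_joints(u); print(observe()["tcp_pos"],observe()["force"])
u[0]=-.41; u[6]=-1.98; move_joints(u); print(observe()["tcp_pos"],observe()["t"])
move_ptp([465,205,150],q(0)); o=observe(); print(o["joint_pos"],o["t"])
T=wristT(o); im=snapshot("wrist"); cv2.imwrite("pics/w1.png",im); np.save("T1.npy",T)
for n in ("short_slot","long_slot","short_spacer","long_spacer","thumbscrew_grip","jig"):
    print(n,[((T@np.r_[d["location"],1])[:3].round(0).tolist(),round(d["score"],2)) for d in mark_of(n,"wrist")[:3]])
E
```

```text
[  42.83793373 -427.92536359  478.30323993] [-0.44856466  1.43375162 -0.0867684 ]
[405.58928611 141.96325697 479.46461547] 5.2083
[-0.44290072  0.27476017 -0.03776209  1.95402398  0.01310031  0.91146343
 -2.05842918] 6.4917
short_slot []
long_slot [([556.0, 108.0, 9.0], 0.74)]
short_spacer [([432.0, 124.0, 8.0], 0.86), ([616.0, -132.0, 0.0], 0.58), ([581.0, 171.0, -0.0], 0.32)]
long_spacer [([616.0, -130.0, -1.0], 0.7), ([417.0, 302.0, 7.0], 0.57)]
thumbscrew_grip [([585.0, 168.0, 50.0], 0.81), ([615.0, -132.0, -0.0], 0.67)]
jig [([582.0, 169.0, -3.0], 0.84)]
```

View pics/w1.png

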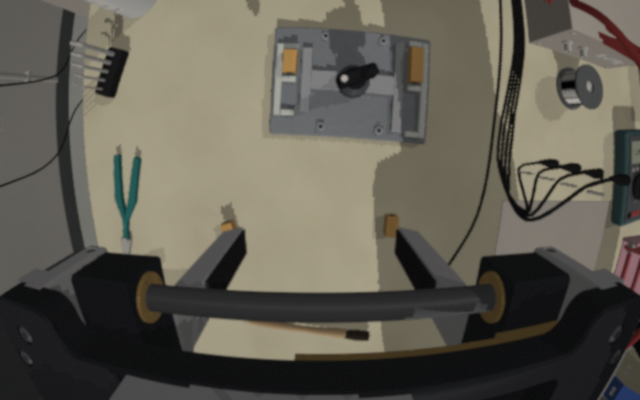

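The fixture shows at px (350,85), the short spacer at (391,225), and the long one at (227,226), half hidden by a finger. I'll rectify to metric crops.

```bash
python3 - <<'E'
from h import *
T=np.load("T1.npy"); im=cv2.imread("pics/w1.png")
A=ortho(im,T,582,171,10,100,3); B=ortho(im,T,431,124,14,25,4); C=ortho(im,T,583,171,62,25,4)
def grid(I,s,step):
    for k in range(0,I.shape[0],int(step*s)): cv2.line(I,(k,0),(k,6),(0,0,255),1); cv2.line(I,(0,k),(6,k),(0,0,255),1)
grid(A,3,10);grid(B,4,5);grid(C,4,5)
cv2.imwrite("pics/o1.png",np.hstack([A,np.vstack([B,C,np.zeros((200,200,3),np.uint8)])]))
h=cv2.cvtColor(B,cv2.COLOR_BGR2HSV); print(h[100,100],h[20,20])
m=cv2.inRange(h,(8,110,60),(25,255,255)); c=max(cv2.findContours(m,0,1)[0],key=cv2.contourArea); print(cv2.minAreaRect(c))
E
```

```text
[ 18 145 104] [ 23  50 153]
((105.9879379272461, 86.2051773071289), (99.70999908447266, 61.834293365478516), 3.3664605617523193)
```

View pics/o1.png

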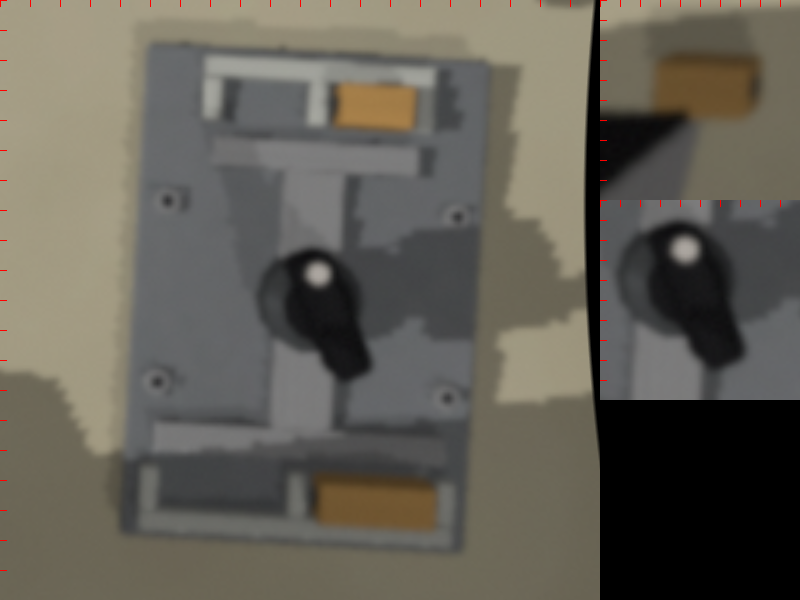

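From the metric crop, the plate corners are (148,44), (490,62), (463,550) and (121,532). That puts the jig at about (583.8,172) with yaw ≈ -0.054. The wing runs from (680,230) to (740,360), so the screw is at ≈ 2.0 rad. Next I'll take close looks with the camera right above each spacer.

```bash
cat >> h.py <<'E'
def spacer(x,y,a=-.05,z=90):
    move_ptp([x-68*np.cos(a),y-68*np.sin(a),z],q(a)); dwell(.15); o=observe(); T=wristT(o); im=snapshot("wrist")
    B=ortho(im,T,x,y,14,40,5); h=cv2.cvtColor(B,cv2.COLOR_BGR2HSV); m=cv2.inRange(h,(8,105,40),(25,255,255))
    c=max(cv2.findContours(m,0,1)[0],key=cv2.contourArea); r=cv2.minAreaRect(c); b=cv2.boxPoints(r)
    cv2.drawContours(B,[b.astype(int)],0,(0,0,255),1)
    e0,e1=b[1]-b[0],b[2]-b[1]; e=e0 if np.hypot(*e0)>np.hypot(*e1) else e1
    return x+(r[0][0]-200)/5,y-(r[0][1]-200)/5,ang(np.arctan2(-e[1],e[0])),sorted(np.array(r[1])/5),B
E
python3 - <<'E'
from h import *
L=spacer(417,303); S=spacer(432,126); print(L[:4],S[:4],observe()["t"]); cv2.imwrite("pics/sp.png",np.hstack([L[4],S[4]]))
E
```

```text
(415.9922180175781, 305.1595458984375, np.float32(0.26132596), [np.float64(13.792022705078125), np.float64(37.577029418945315)]) (430.6098968505859, 126.01773071289062, np.float32(-0.04542339), [np.float64(13.277200317382812), np.float64(23.212396240234376)]) 8.6833
```

View pics/sp.png

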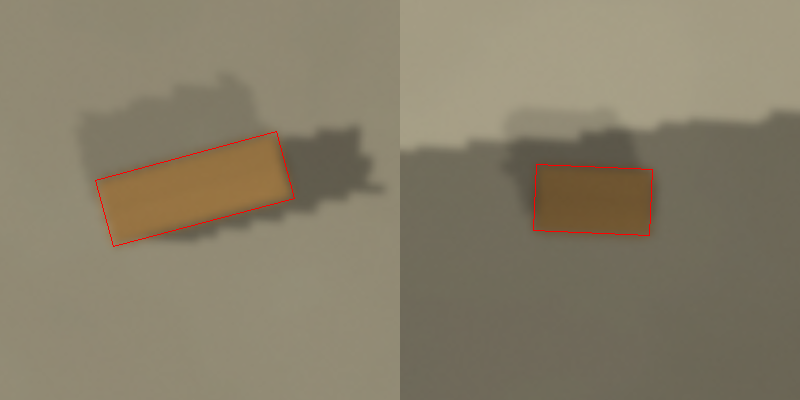

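The measured sizes match (37.6×13.8 and 23.2×13.3). I'll grasp the short one and look at both slots on the way.

```bash
cat >> h.py <<'E'
def grasp(x,y,a):
    set_gripper(40,25); move_ptp([x,y,60],q(a)); move_straight([x,y,7],max_speed=100); set_gripper(0,25); dwell(.1)
    o=observe(); print("grip",o["width"],o["gripper_force"]); move_straight([x,y,90],max_speed=150)
def slotview(x,y,z=10,a=-.054,h=110):
    move_ptp([x-68*np.cos(a),y-68*np.sin(a),h],q(a)); dwell(.15); o=observe(); T=wristT(o); im=snapshot("wrist")
    return [ortho(im,T,x,y,zz,35,5.7,yaw=a) for zz in (10,15)]
E
python3 - <<'E'
from h import *
grasp(430.6,126,-.045)
L=slotview(556.3,109.4); S=slotview(570.3,236.8); print(observe()["width"],observe()["t"]); I=np.hstack([L[1],S[1]])
for k in range(2): cv2.drawMarker(I,(399*k+199,199),(0,0,255),0,12,1)
cv2.imwrite("pics/sl.png",I)
E
```

```text
grip 13.549305485737081 25.00127524137497
13.398811785787805 13.375
```

View pics/sl.png

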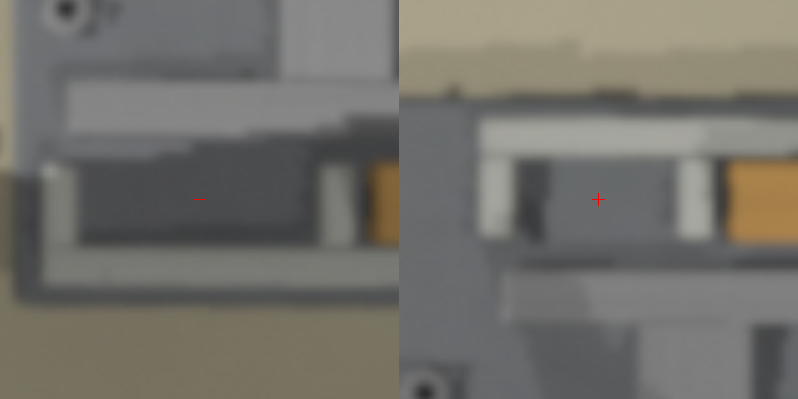

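The end walls are at cols 77–320 (long, 42.6 mm) and 515–677 (short, 28.4 mm). The outer wall edges are at rows 247 and 158, so the slots sit within 0.5 mm of my estimate and the yaw is right. Next I'll hover over the short slot and measure the held spacer, to get the camera-to-hand y offset.

```bash
cat >> h.py <<'E'
A=-.054
def loc(x,y,dx,dy): c,s=np.cos(A),np.sin(A); return x+c*dx-s*dy,y+s*dx+c*dy
def inhand(top=7):
    dwell(.15); o=observe(); T=wristT(o); im=snapshot("wrist"); p=o["tcp_pos"]
    B=ortho(im,T,p[0],p[1],p[2]+top,30,8,yaw=A); m=cv2.inRange(cv2.cvtColor(B,cv2.COLOR_BGR2HSV),(8,105,40),(25,255,255))
    c=max(cv2.findContours(m,0,1)[0],key=cv2.contourArea); x,y,w_,h_=cv2.boundingRect(c)
    print("inhand x",(x-240)/8,(x+w_-240)/8,"y",(240-y-h_)/8,(240-y)/8); return B,im
E
python3 - <<'E'
from h import *
x,y=loc(569.9,236.3,0,-2); move_ptp([x,y,60],q(A)); B,im=inhand(); print(observe()["t"])
cv2.imwrite("pics/ih.png",np.hstack([B[:400],im[:400,200:440]]))
E
```

```text
inhand x -10.875 15.375 y -8.75 6.625
14.0083
```

View pics/ih.png

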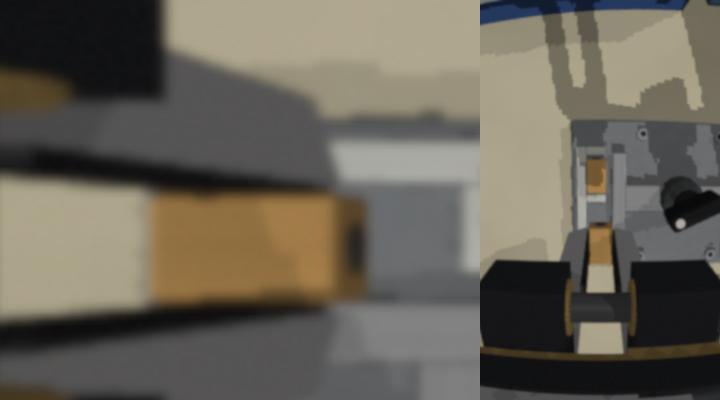

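The spacer is held flat, at y -1.1 in the camera's measure (rows 195–305). So I add +1.1 mm to the slot's y, then place it, release, and go on to the long one.

```bash
cat >> h.py <<'E'
def place(x,y):
    move_straight([x,y,60],rot=q(A)); move_straight([x,y,24],max_speed=100); move_straight([x,y,17.3],max_speed=30); print("place f",observe()["force"])
    set_gripper(24); move_straight([x,y,80],max_speed=150)
E
python3 - <<'E'
from h import *
place(*loc(569.9,236.3,0,-1)); set_gripper(60)
grasp(416,305.2,.261)
x,y=loc(556.2,108.9,0,3); move_ptp([x,y,90],q(A)); B,im=inhand(); print(observe()["t"])
cv2.imwrite("pics/ih2.png",np.hstack([B[:400],im[:400,200:520]]))
E
```

```text
place f [-0.54906923  0.58932929 -0.57072563]
grip 13.212363732226533 25.00123679637909
inhand x -17.5 22.5 y -8.75 6.75
21.25
```

View pics/ih2.png

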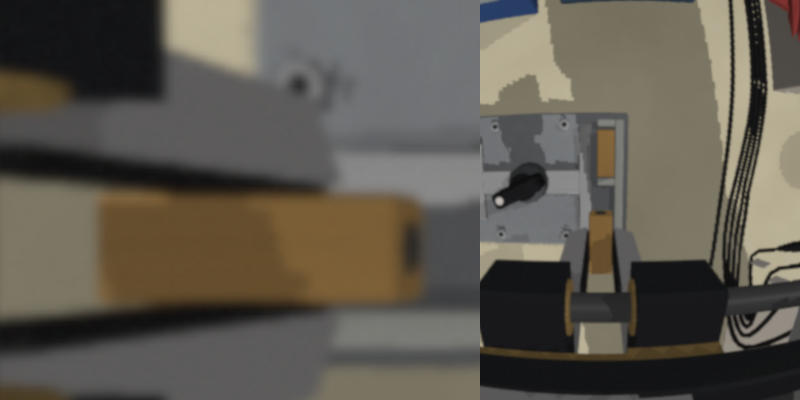

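The long spacer is held flat and centred within 1 mm (cols 100–395). I'll place it with a small correction, then check both slots.

```bash
python3 - <<'E'
from h import *
place(*loc(556.2,108.9,-.6,3))
L=slotview(556.3,109.4); S=slotview(570.3,236.8); print(observe()["t"])
o=observe(); T=wristT(o); im=snapshot("wrist")
cv2.imwrite("pics/sl2.png",np.hstack([L[1],S[1]]))
C=ortho(im,T,583.8,172,62,25,8); m=cv2.inRange(cv2.cvtColor(C,cv2.COLOR_BGR2GRAY),0,45); c=max(cv2.findContours(m,0,1)[0],key=cv2.contourArea); print(cv2.minAreaRect(c))
E
```

```text
place f [-0.57414858 -0.04784532 -0.18892645]
24.8333
((207.20913696289062, 176.31141662597656), (328.26092529296875, 179.2187042236328), 81.13536834716797)
```

View pics/sl2.png

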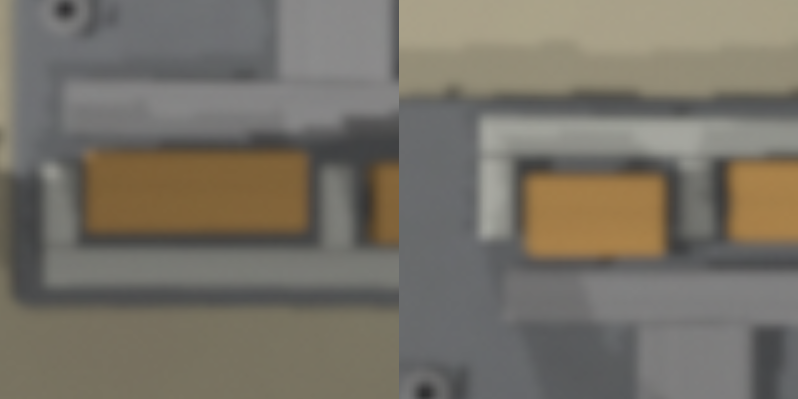

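Both spacers lie flat and square between their walls. Next I'll look straight down at the thumbscrew for its wing angle.

```bash
python3 - <<'E'
from h import *
x,y=583.8,171.8
move_ptp([x-68*np.cos(A),y-68*np.sin(A),120],q(A)); dwell(.15); T=wristT(observe()); im=snapshot("wrist")
I=np.hstack([ortho(im,T,x,y,62,30,6.6),ortho(im,T,x,y,10,95,2.1)]) ; cv2.drawMarker(I,(198,198),(0,0,255),0,12,1); cv2.imwrite("pics/ts.png",I); print(observe()["t"],I.shape)
j=ik([x,y,80],q(1.95)); print(j)
E
```

```text
Traceback (most recent call last):
ValueError: all the input array dimensions except for the concatenation axis must match exactly, but along dimension 0, the array at index 0 has size 396 and the array at index 1 has size 399
```

I've used my ten pictures, so I'll measure the wing numerically with a dark mask, using the bar ends outside the collar radius.

```bash
python3 - <<'E'
from h import *
x,y=583.8,171.8
T=wristT(observe()); im=snapshot("wrist"); g=cv2.cvtColor(ortho(im,T,x,y,62,26,4),cv2.COLOR_BGR2GRAY)
s=cv2.resize(g,(26,26),interpolation=cv2.INTER_AREA)
for r in s: print(" ".join(f"{v:3d}" for v in r))
for th in (35,45,55):
    m=g<th; v,u=np.nonzero(m); X=(u-104)/4; Y=(104-v)/4; k=np.hypot(X,Y)<23; P=np.c_[X,Y][k]; c=P.mean(0)
    d=P-c; e=d[np.hypot(*d.T)>12.5]; w_,V=np.linalg.eigh(e.T@e); print(th,len(P)/16,c,np.arctan2(V[1,1],V[0,1])%np.pi)
print(observe()["t"],ik([x,y,80],q(1.95)))
E
```

```text
109 108 104  97  97  96  96  95  95 104 116 126 131 131 131 131 132 120  82  79 102 107 108 108 108 108
108 108 105  98  96  96  96  95  95 105 114 119 129 131 132 132 132 118  81  79  98 106 107 107 108 108
107 106 101  97  96  96  95  95  96 105 114 117 124 127 130 132 132 116  79  74  81 101 107 108 109 110
107 107 105 100  96  96  96  95  95 104 105 101 107 118 127 131 132 114  78  75  84 104 108 108 109 109
108 108 108 104  97  96  96  94  84  71  53  42  60 107 119 126 131 112  77  75  89 107 108 108 107 106
109 108 108 102  96  95  95  80  45  59  98  84  42  86 114 116 122 107  77  75  88 103 104 105  98  90
109 109 109 102  95  94  93  69  42 118 170 157  74  50  78  79  84  83  75  75  77  81  82  84  90  84
109 108 109 104  95  94  93  78  48 122 173 164  86  24  37  45  50  62  72  74  74  74  74  74  77  76
109 108 108 106  97  95  94  85  47  67 113  96  44  22  26  33  36  42  61  74  74  74  75  75  75  75
108 108 108 106  98  94  91  74  47  28  32  29  26  23  17  21  30  38  48  69  74  74  75  75  75  75
108 108 108 107  99  94  86  64  50  28  26  26  26  25  19 
[... 1165 characters left out ...]
11 111 111 110 111 111
106 107 108 109 110 109 108 103 117 130 131 131 130 120 102 104  99  75  79  95 108 111 111 111 112 112
107 108 108 109 109 109 108 102 118 130 131 132 132 131 131 130 107  76  75  89 109 110 111 111 111 112
108 108 108 109 108 109 108 102 120 130 132 132 132 131 132 130 105  75  75  91 108 109 111 111 111 111
107 107 108 108 108 109 108 104 121 130 132 132 132 131 131 130 103  75  76  95 109 110 110 111 110 111
35 392.0625 [ 1.6563048  -1.98381954] 1.9164870499962228
45 482.25 [ 2.03654743 -1.04594349] 1.9341411189672817
55 540.625 [ 2.01710983 -0.73205202] 1.9416849233808766
25.5083 [-0.02997623  0.56371375 -0.40821163  1.74631549  0.27679161  0.8886105
 -0.17849896]
```

The wing angle is ≈ 1.94 and the axis about (583.6,172.6), which agrees with the position derived from the slots. Next: grip it at TCP z 41 (above the collar) and check the side load.

```bash
python3 - <<'E'
from h import *
x,y=583.6,172.6
set_gripper(40); move_ptp([x,y,100],q(1.94)); move_straight([x,y,41],max_speed=100); print(observe()["force"])
set_gripper(0,30); dwell(.3); o=observe(); print(o["width"],o["gripper_force"],np.round(o["force"],2),np.round(o["moment"],3),o["joint_pos"],o["t"])
E
```

```text
[ 0.88992861 -0.244553   -0.1941307 ]
11.902503496496713 30.000906586647034 [ 0.42 -0.17  5.61] [-0.154 -0.116  0.044] [-0.05300241  0.61465709 -0.38006517  1.76449352  0.2974158   0.81884489
 -0.20559432] 29.25
```

```bash
cat >> h.py <<'E'
def yaw(o): r=o["ee_rot"]; return 2*np.arctan2(r[2],r[1])
E
python3 - <<'E'
from h import *
j=np.array(observe()["joint_pos"])
for k in range(6):
    j[6]-=.3; move_joints(j.tolist()); o=observe(); print(round(yaw(o),3),np.round(o["force"],1),np.round(o["moment"],3),o["width"],o["t"])
for k in range(14):
    j[6]-=.03; move_joints(j.tolist()); dwell(.05); o=observe(); print(round(yaw(o),3),np.round(o["force"],1),np.round(o["moment"],3),round(o["width"],2),round(o["joint_torque"][6],3),o["t"])
    if abs(o["moment"][2])>.3: break
E
```

```text
1.644 [-1.2  0.4  4.9] [-0.169  0.    -0.054] 11.479250698107544 29.65
1.347 [-1.9 -0.1  5.6] [-0.14   0.22  -0.058] 11.743313120540535 30.05
1.048 [-2.1 -0.5  4.4] [-0.148  0.337 -0.116] 11.90821776309835 30.45
0.748 [-1.3 -1.6  5.6] [-0.134  0.428 -0.01 ] 11.963521384211107 30.85
0.448 [-0.8 -0.6  6.2] [-0.129  0.459 -0.058] 11.885913601585827 31.25
0.148 [-2.3 -0.7  5.6] [-0.057  0.456 -0.054] 12.193740555114191 31.65
0.118 [-1.8  0.7  4.8] [-0.026  0.448 -0.03 ] 11.72 -0.022 31.95
0.088 [-2.4 -0.3  6. ] [-0.096  0.473 -0.049] 11.61 -0.023 32.25
0.058 [-2.1 -0.5  5.6] [-0.042  0.46  -0.039] 11.87 -0.023 32.55
0.028 [-2.  -1.1  5.9] [-0.068  0.519 -0.007] 11.99 -0.023 32.85
-0.002 [-1.6 -0.4  6. ] [-0.06   0.535 -0.   ] 11.2 -0.023 33.15
-0.032 [-1.7  0.4  5.4] [-0.064  0.491 -0.068] 12.1 -0.023 33.45
-0.061 [-1.2  0.2  5.1] [-0.047  0.493  0.097] 11.6 -0.195 33.75
-0.091 [-2.7 -1.2  5.2] [-0.044  0.491  0.492] 11.89 -0.547 34.05
```

The hard stop is felt at yaw ≈ -0.05, as the jig's yaw predicts. Now I'll back off a quarter turn.

```bash
python3 - <<'E'
from h import *
j=np.array(observe()["joint_pos"])
for d in (.1,.7,.7): j[6]+=d; move_joints(j.tolist())
for _ in range(2): j[6]+=1.521-yaw(observe()); move_joints(j.tolist()); dwell(.2)
o=observe(); print(yaw(o),np.round(o["force"],1),np.round(o["moment"],3),o["width"],o["gripper_force"],o["t"])
# numeric check: wing axis and spacers from top camera/wrist
T=wristT(o); im=snapshot("wrist")
for n,x,y in (("short",569.9,237),("long",556.2,109)):
    B=ortho(im,T,x,y,24,32,5,yaw=A); m=cv2.inRange(cv2.cvtColor(B,cv2.COLOR_BGR2HSV),(8,105,40),(25,255,255))
    print(n,[(np.round((np.array(r[0])-160)/5,1),np.round(np.array(r[1])/5,1),round(r[2],1)) for c in cv2.findContours(m,0,1)[0] if (r:=cv2.minAreaRect(c))[1][0]*r[1][1]>1000])
E
```

```text
1.523560698880026 [ 2.  -2.3  2.9] [-0.557 -0.316 -0.097] 11.754239894505153 30.00297635793686 36.6667
short [(array([0.2, 1. ]), array([13.6, 24. ]), 90.0), (array([27.3,  0.3]), array([13.4,  9. ]), 90.0)]
long [(array([ 3.5, -3.4]), array([ 5.5, 52.4]), 2.1)]
```

```bash
python3 - <<'E'
from h import *
for c in ("top","scene"):
    snapshot(c); print(c,[(w(c,d["location"]).round(0).tolist(),round(d["score"],2)) for d in mark_of("long_spacer",c)[:3]])
o=observe(); T=wristT(o); im=snapshot("wrist")
B=ortho(im,T,556.2,109,24,32,5,yaw=A); m=cv2.inRange(cv2.cvtColor(B,cv2.COLOR_BGR2HSV),(8,105,40),(25,255,255))
for r in cv2.resize(m,(40,40),interpolation=cv2.INTER_AREA): print("".join("#" if v>128 else "." for v in r))
E
```

```text
top []
scene [([556.0, 112.0, 16.0], 0.46)]
........................................
........................................
......................##................
......................##................
......................##................
.....................###................
.....................###................
.....................###................
.....................###................
.....................##.................
.....................##.................
.....................##.................
.....................##.................
.....................##.................
.....................##.................
.....................##.................
.....................##.................
.....................##.................
....................###.................
....................###.................
....................###.................
.....................##.................
....................###.................
....................###.................
....................###.................
....................###.................
....................####................
....................####................
....................####................
....................###.................
....................###.................
....................###.................
....................###.................
.....................##.................
........................................
........................................
........................................
........................................
........................................
........................................
```

```bash
python3 -c "
from h import *
print(sign_off())"
```

```text
the job is handed in; nothing more can be done
None
```

I handed the job in at about 37 s: both spacers are in their matching slots, and the thumbscrew was turned to its stop, backed off a quarter turn (about 1.57 rad) and is still gripped. At the end I could only confirm the long spacer from the scene camera (low confidence, 0.46), because the gripper hid it from the wrist camera.

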